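Brief the trainee at the recording rig

ROBOT

A 6-joint arm with a two-finger parallel gripper is mounted at the origin on the work surface. World frame = base frame: x ahead of the robot, y to its left, z up, the work surface at z = 0. Lengths are in mm, angles in rad, forces in N, time in s.
With the tool pointing down it reaches from about 275 to 1000 mm from the base axis. Payload 8.4 kg.
Tool frame: the origin (TCP) lies at the very end of the fingers, on their centre line; the grasp point (between the pads) lies 19 mm behind it; z points along the fingers, y is the direction in which the jaws open and shut (so a half turn about z gives the same grasp; the last joint's range is limited). The gripper opens to 85 mm and grips with 20 to 120 N. Pads are 22 mm wide; open, the fingers measure 114 mm over their backs; the gripper's body (76 mm by 85 mm) begins 54 mm behind the grasp point. The pads swing forward as they close: fully open they stand 13 mm farther back than shut.
Start: joints at [-1.196, 0.353, 1.633, -0, 1.155, -0.002], TCP at [229.965, -581.157, 231.281] pointing down, gripper open.
Joint ranges: [-2.63, 2.63], [-0.92, 2.1], [0.06, 2.66], [-1.3, 4.44], [0, 2.69], [-3.02, 3.02]. Speed limits (rad/s): [2.22, 2.22, 2.79, 3.14, 3.14, 3.14].

INTERFACE

Orientations are given as [roll, pitch, yaw] about the fixed x, y, z axes, in that order (R = Rz(yaw) Ry(pitch) Rx(roll)).
In Python, from rig import r gives the robot as it stands.
- The arm moves only by the tool move_arm, never from a script. Its argument "increments" is a list of rows, each an object of numbers: "tx", "ty", "tz": the shift along the tool's x, y, z in cm; "rx", "ry", "rz": the turn, a rotation vector about the tool's x, y, z in degrees; "gripper": the gripper's target within -1 to 1 (fully open at 1, half-way at 0, shut at -1). A call has 1 to 12 rows; each row shifts and turns the commanded pose from where the row before left it, along the tool's axes as they then stand; what a row does not reach is not made up. A row lasts 1/10 s, in which the tool goes at most 50 mm and 8.59 degrees, less where a joint would pass 70% of its speed; a pose out of reach is approached as far as the arm can. A call is refused whole if a number of a shift passes 5 or a number of a turn 8.59, either way. A call with a gripper value outside its range is refused whole. The fingers move at their own pace and stop on an object; "squeeze" is the grip in N (left out, the last holds). Time passes only in rows, so rows that do not move let the fingers close. It gives the time, the measured TCP pose, the force and the opening at its end, in the units of the state.
- r.sense(): the state, without advancing time (a new reading comes with each control period).
- r.grab_frame(name): name is "scene" or "side" or "wrist"; returns (picture, depth): 384x512x3 uint8, red, green, blue; 384x512 float32, mm along the optical axis (not along the pixel's ray), 0 where there is no reading.
- r.camera_model(name): a dict with "fx", "fy", "cx", "cy" (pixels), "R" (3x3) and "t" (3): a world point X has camera coordinates R X + t; the wrist camera has in their place "hand_eye" (4x4, takes a point from camera to tool coordinates, whose origin is the TCP and whose axes are the flange's). Camera axes: x right, y down, z forward; pixel columns grow to the right and rows downward; lengths in mm; the calibration is good to about 2 mm. The wrist camera is an equidistant fisheye: a pixel r from the principal point sees the ray r / f radians off the axis. A picture is of the moment at which its call begins: read the wrist's pose just before it. camera_model takes no time and is no camera call.
- r.sign_off(): hands the job in, once; it reports no verdict.
Trained networks look in the newest picture that a camera, given by its name, has taken for a name from the list of things; names that differ only in an ending like _2 or _b are one class to them, and where a whole thing is asked for, a point or a joint stands for the part that bears it (a point fixed in the world has none). Each returns a list of dicts, best first, with "confidence" (0 to 1); they miss things now and then, are a little off and sometimes report something else, mostly with a low value. They report only what shows in the picture. A call takes as long as a camera call. They do not tell look-alikes from the thing itself.
- r.cut_out(query, camera): "mask" (384x512 bool, what is visible of it) and "bbox" ([left, top, right, bottom] in pixels, round what is visible of it).
- r.place_of(query, camera): "location" ([row, column] in pixels: a listed point, or the origin of a listed thing).
The state is a dict: "clock": time; "qpos": joint angles; "qvel": joint speeds; "joint_efforts": joint torques, N m; "eef_pos": TCP position; "tcp_rot": TCP orientation; "contact_force": force on the tool from outside, world axes, zero at the start; "wrist_torque": the same for the moment, N m; "opening": opening from 0.0 (shut) to 1.0 (fully open).
Only numpy, scipy, OpenCV 4.12 (cv2) and the standard library are available. Lean on these libraries where they do the work, as an engineer would, in place of code of your own. Each camera call takes 0.05 s, during which the arm holds its last target. There are 200 camera calls.

TASK

Show the trainee how this rig is loaded: point straight down at the blue-lidded dish, fingertips over its middle and about two centimetres above it, holding there for two seconds; then point in the same way at the empty round recess in the middle of the microscope stage for two seconds; and only then push the red-knobbed shutter lever on the lamp supply all the way over to its other side with the fingertips. Only point: do not touch, shift or pick up any dish, do not touch the stage, and do not come down low over any of the other dishes; leave everything else where it stands.

Things in the scene. Friction and masses are not known exactly. Their poses are not given: they have to be found in the camera images.
- dish_blue: round 60 mm culture dish with a blue lid: 62 mm across the lid, 18 mm tall, about 30 g, loose, lying flat on the rubber mat. Origin at the centre of its underside, z up; the lid's top is 18 mm above it. The dish to point at.
- dish_yellow: round 60 mm culture dish with a yellow lid: 62 mm across the lid, 18 mm tall, about 30 g, loose, lying flat on the rubber mat. Origin at the centre of its underside, z up; the lid's top is 18 mm above it.
- dish_green: round 60 mm culture dish with a green lid: 62 mm across the lid, 18 mm tall, about 30 g, loose, lying flat on the rubber mat. Origin at the centre of its underside, z up; the lid's top is 18 mm above it.
- dish_white: round 60 mm culture dish with a white lid: 62 mm across the lid, 18 mm tall, about 30 g, loose, lying flat on the rubber mat. Origin at the centre of its underside, z up; the lid's top is 18 mm above it.
- mat: black rubber mat, 210 x 210 x 4 mm, fixed, on which the four dishes lie in two rows of two, about 110 mm apart, in any order. Origin at the centre of its underside.
- stage: microscope stage: square grey plate 150 x 150 x 12 mm on four aluminium posts over a black foot, its top 90 mm above the table, with a brass objective under its centre and two low steel clips (3 mm high) beside the recess. Fixed. Origin at the centre of its underside, z up.
- recess (a point): centre of the empty round recess (a through hole 64 mm across) in the stage plate, at the level of the plate's top face, 90 mm above the table; z up.
- lamp: lamp supply: fixed white box 120 (x) x 100 (y) x 50 (z) mm with a blue panel on its front (-x) face and the shutter lever on top. Origin at the centre of its underside, z up. The lever swings in the box's x-z plane, about a hinge along the box's y that lies 72 mm above the origin. A black block 70 (x) x 50 (y) mm, its top 75 mm above the origin, carries the hinge (a 26 mm barrel about it).
- shutter_tip (a point): centre of the red ball (26 mm across) at the end of the shutter lever, 60 mm from the hinge on a 10 mm steel rod. At joint 0 it stands 29 mm to the box's -x side of the hinge and 125 mm above the box's underside; fully over, 29 mm to the +x side at the same height.
- shutter (a joint): angle of the shutter lever: 0 leaning to the box's -x side (towards the robot, shutter closed), 1.0 rad leaning fully to the box's +x side (shutter open, against its stop). It stays where it is left; a push of about 1 to 2 N on the ball moves it.
- bottle: amber bottle with white cap, 56 mm across, 120 mm tall, loose. Origin at the centre of its underside.
- tip_box: pipette tip box, orange with clear lid, 87 x 122 x 62 mm, loose. Origin at the centre of its underside.
- screwdriver: screwdriver 170 mm long lying on the table along its own x, at most 35 mm high, loose. Origin on the table under it.
- jar: small glass jar with green lid, 44 mm across, 50 mm tall, loose. Origin at the centre of its underside.
- tray: black open tray, 120 x 85 x 22 mm, loose. Origin at the centre of its underside.
Things that resemble listed ones, but are neither listed nor needed, are in the scene too. Leave any green or turquoise look-alike of the stage alone. What is shaped like the lamp but brown is not meant.

How it is judged (in metres and radians):
On the way, in this order (a step that is already met when the one before it is completed fails the run):
1. the fingertips dwell just above the blue-lidded dish for 1.5 s (horizontal distance between the grasp point and dish_blue below 0.028 m and z of the grasp point in the frame of dish_blue between 0.033 and 0.098 m), for 1.5 s.
2. then they dwell just above the empty recess of the stage for 1.5 s, the shutter lever not yet moved over (horizontal distance between the grasp point and recess below 0.028 m and z of the grasp point in the frame of recess between 0.015 and 0.08 m and value of joint shutter below 0.3 rad), for 1.5 s.
3. then the shutter lever is pushed fully over (value of joint shutter above 0.88 rad), for 0.2 s.
At the end, for the whole second after the job is handed in: The lever is within 0.12 rad of fully over (1.0 rad); all dishes lie flat within 10 mm, and the bottle, tip box, screwdriver, jar and tray within 15 mm, of where they began. Pointing means: grasp point within 28 mm sideways of the centre and 15 to 80 mm above the top face (value of joint shutter above 0.88 rad and distance of each of dish_blue, dish_yellow, dish_green, dish_white from where it was at the start of the episode below 0.01 m and angle between each of dish_blue, dish_yellow, dish_green, dish_white's own z axis and vertical below 0.1 rad and distance of each of bottle, tip_box, screwdriver, jar, tray from where it was at the start of the episode below 0.015 m); the robot touches nothing.
It fails at once if a dish is touched (contact force between any of the fingers, the arm and dish_blue above 0.3 N or contact force between any of the fingers, the arm and dish_yellow above 0.3 N or contact force between any of the fingers, the arm and dish_green above 0.3 N or contact force between any of the fingers, the arm and dish_white above 0.3 N).
It fails at once if the stage is touched (contact force between any of the fingers, the arm and stage above 0.5 N).
It fails at once if a dish is shifted or lifted by more than 10 mm (distance of any of dish_blue, dish_yellow, dish_green, dish_white from where it was at the start of the episode above 0.01 m).
It fails at once if the fingers come down low (fingertips within about 4 cm) over one of the other dishes ((horizontal distance between the grasp point and dish_yellow below 0.03 m and z of the grasp point in the frame of dish_yellow below 0.078 m) or (horizontal distance between the grasp point and dish_green below 0.03 m and z of the grasp point in the frame of dish_green below 0.078 m) or (horizontal distance between the grasp point and dish_white below 0.03 m and z of the grasp point in the frame of dish_white below 0.078 m)).
It fails at once if a bystander is moved by more than 15 mm (distance of any of bottle, tip_box, screwdriver, jar, tray from where it was at the start of the episode above 0.015 m).
It also fails if it takes over 61 s, if anything falls off the work surface, if the arm or the gripper's body presses on something with over 40 N, if the wrist force passes 120 N, or if a joint passes its speed limit or range.

## Working session

There is one attempt and no reset: what is moved stays moved. The work goes in short steps, Python scripts to look and compute and a tool call to move; the robot and the scene stay as the last step left them, time stands still between calls to the robot, and variables do not carry over. Pictures are saved under pics/ and viewed, about 8 in all and at most 12, crops included, and the job is handed in when it is done.

Besides the shell and the picture viewer there is one more tool, called after "Call:" as name([rows], argument=value, ...), one row to a line, values as JSON. move_arm: Moves the arm, as the interface text tells. Its arguments: {"type":"object","properties":{"increments":{"type":"array","items":{"type":"object","properties":{"tx":{"type":"number"},"ty":{"type":"number"},"tz":{"type":"number"},"rx":{"type":"number"},"ry":{"type":"number"},"rz":{"type":"number"},"gripper":{"type":"number"}}}},"squeeze":{"type":"number"}},"required":["increments"]}

```bash
mkdir -p pics
cat > h.py <<'E'
from rig import r
import numpy as np, cv2
def w(cam,d,row,col):
    m=r.camera_model(cam); z=d[int(row),int(col)]
    p=np.array([(col-m['cx'])/m['fx']*z,(row-m['cy'])/m['fy']*z,z])
    return np.array(m['R']).T@(p-np.array(m['t']))
def cloud(cam,d):
    m=r.camera_model(cam); v,u=np.mgrid[:384,:512]
    P=np.stack([(u-m['cx'])/m['fx']*d,(v-m['cy'])/m['fy']*d,d],-1)
    return (P-np.array(m['t']))@np.array(m['R'])
E
python3 - <<'E'
from h import *
s=r.sense();print(s['clock'],s['eef_pos'],s['tcp_rot'],s['opening'])
for c in('scene','side'):
    im,d=r.grab_frame(c); np.savez(c,im=im,d=d); P=cloud(c,d)
    m=r.camera_model(c);print(c,'campos',(-np.array(m['R']).T@m['t']).round())
    cv2.imwrite(f'pics/{c}.png',cv2.resize(im[...,::-1],(800,600)))
    for q in('dish_blue','dish_yellow','dish_green','dish_white','stage','lamp','bottle','tip_box','screwdriver','jar','tray'):
        for o in r.cut_out(q,c)[:3]:
            k=o['mask']&(d>0)
            if k.sum(): print(q,round(o['confidence'],2),o['bbox'],'med',np.median(P[k],0).round(),'max',np.percentile(P[k],98,axis=0).round(),'min',np.percentile(P[k],2,axis=0).round(), 'rgb',np.median(im[k],0))
    for q in('recess','shutter_tip'):
        for o in r.place_of(q,c)[:3]:
            a=o['location'];print(q,round(o['confidence'],2),a,w(c,d,*a).round())
E
```

```text
0.0 [ 229.79101258 -580.71062182  230.56750124] [-3.14020184e+00 -8.84836535e-06  3.76782369e-01] 1.0002263777364615
scene campos [1050. -739. 1005.]
dish_blue 0.62 [279.4, 147.5, 298.6, 164.9] med [463. 193.  22.] max [489. 226.  27.] min [433. 169.   6.] rgb [ 38.  95. 176.]
dish_yellow 0.78 [323.1, 140.6, 341.9, 155.0] med [548. 322.  22.] max [574. 357.  26.] min [518. 300.   5.] rgb [196. 198.  42.]
dish_green 0.68 [313.2, 159.9, 333.9, 178.2] med [574. 218.  22.] max [600. 250.  27.] min [544. 195.   6.] rgb [ 48. 152.  72.]
dish_white 0.73 [293.9, 129.4, 312.5, 145.3] med [449. 303.  22.] max [476. 337.  26.] min [419. 279.   6.] rgb [194.  196.  187.5]
stage 0.94 [75.8, 185.6, 160.7, 265.4] med [ 321. -346.   88.] max [ 384. -259.   95.] min [ 225. -418.    2.] rgb [ 27. 102.  96.]
stage 0.89 [186.1, 132.3, 249.5, 196.7] med [353. -21.  88.] max [427.  83.  94.] min [266. -83.   5.] rgb [30. 94. 42.]
stage 0.64 [164.8, 227.3, 251.4, 316.7] med [ 584. -302.   89.] max [ 652. -215.   94.] min [ 501. -367.    3.] rgb [149. 150. 144.]
lamp 0.84 [224.7, 84.3, 263.5, 133.5] med [24
[... 3106 characters left out ...]
 [144.  37.  35.]
screwdriver 0.54 [277.3, 187.4, 301.1, 199.2] med [ 400. -160.   21.] max [ 434. -150.   28.] min [ 356. -206.   -1.] rgb [187.  48.  45.]
jar 0.5 [182.2, 167.0, 197.9, 184.1] med [ 747. -200.   35.] max [ 767. -191.   54.] min [ 729. -227.    6.] rgb [ 94. 144.  92.]
tray 0.79 [271.5, 125.5, 304.7, 140.6] med [ 419. -548.    8.] max [ 473. -487.   25.] min [ 352. -580.    0.] rgb [20. 20. 20.]
recess 0.87 [147.1, 316.4] [ 292. -466.    1.]
recess 0.78 [152.0, 242.4] [ 583. -405.   -1.]
recess 0.65 [212.1, 304.8] [337. -91.   0.]
shutter_tip 0.66 [200.0, 241.3] [536.   2. 122.]
shutter_tip 0.53 [285.4, 371.1] [191. 282. 137.]
shutter_tip 0.44 [212.4, 172.0] [761. -10.  37.]
```

View pics/scene.png

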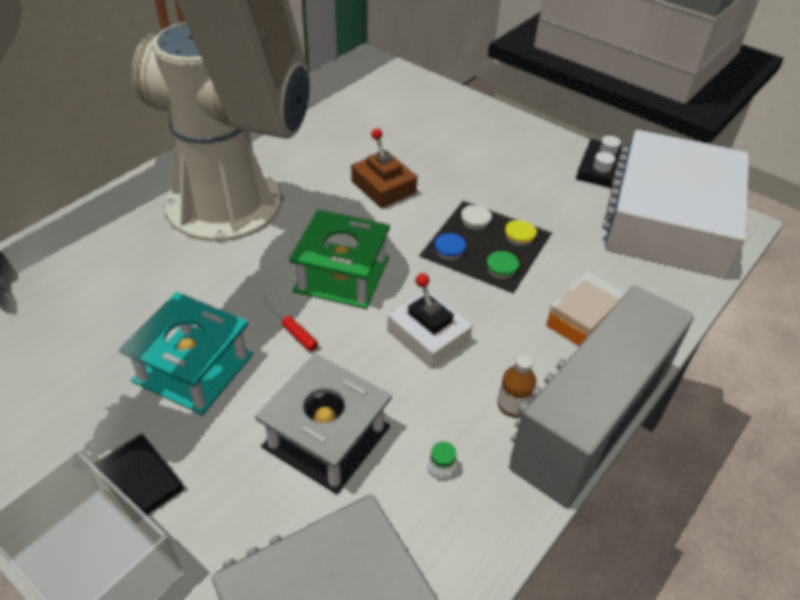

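View pics/side.png

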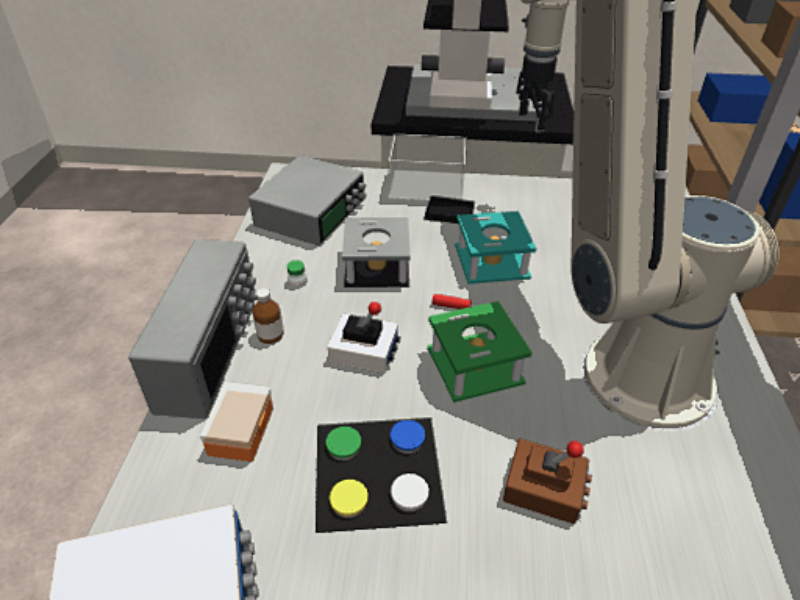

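Run:
```python
from h import *
Ps={}
def rect(name,c,box,z0,z1,colf):
    f=np.load(c+'.npz');P=cloud(c,f['d']);im=f['im'].astype(int)
    k=(f['d']>0)&(P[...,2]>z0)&(P[...,2]<z1)&(P[...,0]>box[0])&(P[...,0]<box[1])&(P[...,1]>box[2])&(P[...,1]<box[3])&colf(im)
    q=P[k];(cx,cy),sz,a=cv2.minAreaRect(q[:,:2].astype(np.float32))
    print(name,c,k.sum(),'mean',q.mean(0).round(1),'rect',round(cx,1),round(cy,1),np.round(sz),round(a,1),'z',np.median(q[:,2]).round(1))
A=lambda i:i.sum(-1)>=0
red=lambda i:(i[...,0]>2*i[...,1])&(i[...,0]>80)
for c in('scene','side'):
    rect('blue',c,(415,510,150,260),19,30,lambda i:i[...,2]>i[...,0]+50)
    rect('yellow',c,(500,590,280,380),19,30,A)
    rect('green',c,(530,615,170,275),19,30,A)
    rect('white',c,(405,490,260,360),19,30,A)
    rect('stage',c,(480,670,-390,-190),83,92,A)
    rect('box',c,(470,660,-80,80),46,53,A)
    rect('block',c,(470,660,-80,80),70,78,A)
    rect('ball',c,(470,660,-80,80),105,160,red)
```

```text
blue scene 207 mean [460.1 197.8  22.8] rect 460.0 199.7 [60. 62.] 22.5 z 22.5
yellow scene 192 mean [545.3 327.3  23. ] rect 545.3 328.7 [59. 63.] 8.5 z 23.0
green scene 219 mean [571.  222.5  23. ] rect 570.3 223.9 [58. 63.] 34.6 z 22.9
white scene 182 mean [447.7 307.4  23.1] rect 447.0 308.9 [56. 65.] 36.6 z 23.4
stage scene 2251 mean [ 577.6 -294.1   89.9] rect 574.8 -289.9 [153. 153.] 7.0 z 90.2
box scene 622 mean [577.5 -25.4  50.1] rect 568.0 -12.2 [103. 121.] 81.3 z 50.2
block scene 238 mean [572.6 -17.2  74.7] rect 568.1 -11.6 [53. 71.] 82.1 z 74.9
ball scene 47 mean [546.1 -13.1 134.1] rect 545.6 -11.2 [19. 15.] 79.2 z 134.8
blue side 323 mean [459.5 202.   22.6] rect 459.9 200.9 [58. 60.] 6.0 z 22.6
yellow side 425 mean [544.3 332.7  22.6] rect 544.6 331.5 [60. 61.] 24.6 z 22.6
green side 335 mean [569.5 227.2  22.7] rect 570.3 226.3 [57. 60.] 8.3 z 22.6
white side 405 mean [446.2 312.2  22.7] rect 445.8 311.3 [60. 61.] 40.2 z 22.6
stage side 727 mean [ 574.4 -280.4   89.5] rect 574.4 -287.2 [150. 158.] 6.6 z 89.9
box side 475 mean [564.1   6.   50. ] rect 568.0 -9.6 [104. 120.] 81.5 z 50.0
block side 204 mean [567.1  -5.4  74.8] rect 567.5 -9.3 [54. 69.] 81.6 z 75.0
ball side 46 mean [542.3  -1.  133.6] rect 542.5 -2.3 [21. 19.] 58.6 z 134.5
```

The scene picture (800x600) shows the grey stage at (325,405) and the white lamp supply at (430,320), with its lever leaning towards the robot. The blue dish is at (450,245). The green and turquoise stages and the brown lamp are the look-alikes.

Both views agree:

| Thing | Position (mm) |
|---|---|
| Blue dish centre | (460, 200) |
| Recess | (574.6, -288.5) |
| Hinge | (568, -10.5) |

The lamp's yaw is -8.5°. I'll first turn the tool to the lamp's yaw and shut the gripper.

Call:
move_arm([
  {"rz":6,"gripper":-1},
  {"rz":6},
  {"rz":6},
  {"rz":6},
  {"rz":6},
  {"tx":0.5,"ty":-3.4},
  {"tx":0.5,"ty":-3.4},
  {"tx":0.5,"ty":-3.4},
  {"tx":0.5,"ty":-3.4},
  {"tx":0.5,"ty":-3.4},
  {"tx":0.5,"ty":-3.4},
  {"tx":0.5,"ty":-3.4},
])

```text
invalid input
```

Call:
move_arm([
  {"tx":0.5,"ty":-3.4},
  {"tx":0.5,"ty":-3.4},
  {"tx":0.5,"ty":-3.4},
  {"tx":0.5,"ty":-3.4},
  {"tx":0.5,"ty":-3.4},
  {"tx":0.5,"ty":-3.4},
  {"tx":0.5,"ty":-3.4},
  {"tx":0.5,"ty":-3.4},
  {"tx":0.5,"ty":-3.4},
  {"tx":0.5,"ty":-3.4},
  {"tx":0.5,"ty":-3.4},
  {},
])

```text
invalid input
```

Call:
move_arm([
  {"tx":0,"ty":0,"tz":0,"rx":0,"ry":0,"rz":6,"gripper":-1},
  {"tx":0,"ty":0,"tz":0,"rx":0,"ry":0,"rz":6,"gripper":-1},
  {"tx":0,"ty":0,"tz":0,"rx":0,"ry":0,"rz":6,"gripper":-1},
  {"tx":0,"ty":0,"tz":0,"rx":0,"ry":0,"rz":6,"gripper":-1},
  {"tx":0,"ty":0,"tz":0,"rx":0,"ry":0,"rz":6,"gripper":-1},
])

```text
clock: 1.9
eef_pos: [230.0, -581.2, 231.3]
tcp_rot: [3.142, -0.0, -0.151]
contact_force: [-0.6, 0.6, 0.4]
opening: 0.144
```

Call:
move_arm([
  {"tx":0.5,"ty":-3.4,"tz":0,"rx":0,"ry":0,"rz":0,"gripper":-1},
  {"tx":0.5,"ty":-3.4,"tz":0,"rx":0,"ry":0,"rz":0,"gripper":-1},
  {"tx":0.5,"ty":-3.4,"tz":0,"rx":0,"ry":0,"rz":0,"gripper":-1},
  {"tx":0.5,"ty":-3.4,"tz":0,"rx":0,"ry":0,"rz":0,"gripper":-1},
  {"tx":0.5,"ty":-3.4,"tz":0,"rx":0,"ry":0,"rz":0,"gripper":-1},
  {"tx":0.5,"ty":-3.4,"tz":0,"rx":0,"ry":0,"rz":0,"gripper":-1},
  {"tx":0.5,"ty":-3.4,"tz":0,"rx":0,"ry":0,"rz":0,"gripper":-1},
  {"tx":0.5,"ty":-3.4,"tz":0,"rx":0,"ry":0,"rz":0,"gripper":-1},
  {"tx":0.5,"ty":-3.4,"tz":0,"rx":0,"ry":0,"rz":0,"gripper":-1},
  {"tx":0.5,"ty":-3.4,"tz":0,"rx":0,"ry":0,"rz":0,"gripper":-1},
  {"tx":0.5,"ty":-3.4,"tz":0,"rx":0,"ry":0,"rz":0,"gripper":-1},
  {"tx":0.5,"ty":-3.4,"tz":0,"rx":0,"ry":0,"rz":0,"gripper":-1},
])

```text
clock: 3.1
eef_pos: [349.3, -185.1, 231.5]
tcp_rot: [3.141, -0.001, -0.147]
contact_force: [1.1, 0.1, 0.4]
opening: 0.004
```

Call:
move_arm([
  {"tx":0.5,"ty":-3.4,"tz":0,"rx":0,"ry":0,"rz":0,"gripper":-1},
  {"tx":0.5,"ty":-3.4,"tz":0,"rx":0,"ry":0,"rz":0,"gripper":-1},
  {"tx":0.5,"ty":-3.4,"tz":0,"rx":0,"ry":0,"rz":0,"gripper":-1},
  {"tx":0.5,"ty":-3.4,"tz":0,"rx":0,"ry":0,"rz":0,"gripper":-1},
  {"tx":0.5,"ty":-3.4,"tz":0,"rx":0,"ry":0,"rz":0,"gripper":-1},
  {"tx":0.5,"ty":-3.4,"tz":0,"rx":0,"ry":0,"rz":0,"gripper":-1},
  {"tx":0.5,"ty":-3.4,"tz":0,"rx":0,"ry":0,"rz":0,"gripper":-1},
  {"tx":0.5,"ty":-3.4,"tz":0,"rx":0,"ry":0,"rz":0,"gripper":-1},
  {"tx":0.5,"ty":-3.4,"tz":0,"rx":0,"ry":0,"rz":0,"gripper":-1},
  {"tx":0.5,"ty":-3.4,"tz":0,"rx":0,"ry":0,"rz":0,"gripper":-1},
  {"tx":0.5,"ty":-3.4,"tz":0,"rx":0,"ry":0,"rz":0,"gripper":-1},
  {"tx":0,"ty":0,"tz":0,"rx":0,"ry":0,"rz":0,"gripper":-1},
])

```text
clock: 4.3
eef_pos: [459.4, 178.9, 231.5]
tcp_rot: [-3.14, -0.001, -0.144]
contact_force: [-0.3, -1.0, 0.2]
opening: 0.003
```

Call:
move_arm([
  {"tx":-0.25,"ty":-2.1,"tz":0,"rx":0,"ry":0,"rz":0,"gripper":-1},
  {"tx":0,"ty":0,"tz":3,"rx":0,"ry":0,"rz":0,"gripper":-1},
  {"tx":0,"ty":0,"tz":3,"rx":0,"ry":0,"rz":0,"gripper":-1},
  {"tx":0,"ty":0,"tz":3,"rx":0,"ry":0,"rz":0,"gripper":-1},
  {"tx":0,"ty":0,"tz":2,"rx":0,"ry":0,"rz":0,"gripper":-1},
  {"tx":0,"ty":0,"tz":1,"rx":0,"ry":0,"rz":0,"gripper":-1},
  {"tx":0,"ty":0,"tz":0,"rx":0,"ry":0,"rz":0,"gripper":-1},
])

```text
clock: 5.0
eef_pos: [458.0, 196.1, 110.4]
tcp_rot: [3.14, 0.002, -0.147]
contact_force: [-0.5, -0.5, 0.6]
opening: -0.001
```

Call:
move_arm([
  {"tx":0.1,"ty":-0.3,"tz":2.5,"rx":0,"ry":0,"rz":0,"gripper":-1},
  {"tx":0,"ty":0,"tz":2,"rx":0,"ry":0,"rz":0,"gripper":-1},
  {"tx":0,"ty":0,"tz":1.3,"rx":0,"ry":0,"rz":0,"gripper":-1},
  {"tx":0,"ty":0,"tz":0.7,"rx":0,"ry":0,"rz":0,"gripper":-1},
  {"tx":0,"ty":0,"tz":0,"rx":0,"ry":0,"rz":0,"gripper":-1},
  {"tx":0,"ty":0,"tz":0,"rx":0,"ry":0,"rz":0,"gripper":-1},
  {"tx":0,"ty":0,"tz":0,"rx":0,"ry":0,"rz":0,"gripper":-1},
  {"tx":0,"ty":0,"tz":0,"rx":0,"ry":0,"rz":0,"gripper":-1},
])

```text
clock: 5.8
eef_pos: [460.6, 199.8, 47.0]
tcp_rot: [-3.141, -0.001, -0.147]
contact_force: [-0.6, -0.6, 0.6]
opening: 0.0
```

Run:
```python
from h import *
print(r.sense()['eef_pos'])
im,d=r.grab_frame('side'); cv2.imwrite('pics/side2.png',cv2.resize(im[200:380,130:370,::-1],(800,600)))
```

```text
[460.59702831 199.75689949  46.97481099]
```

View pics/side2.png

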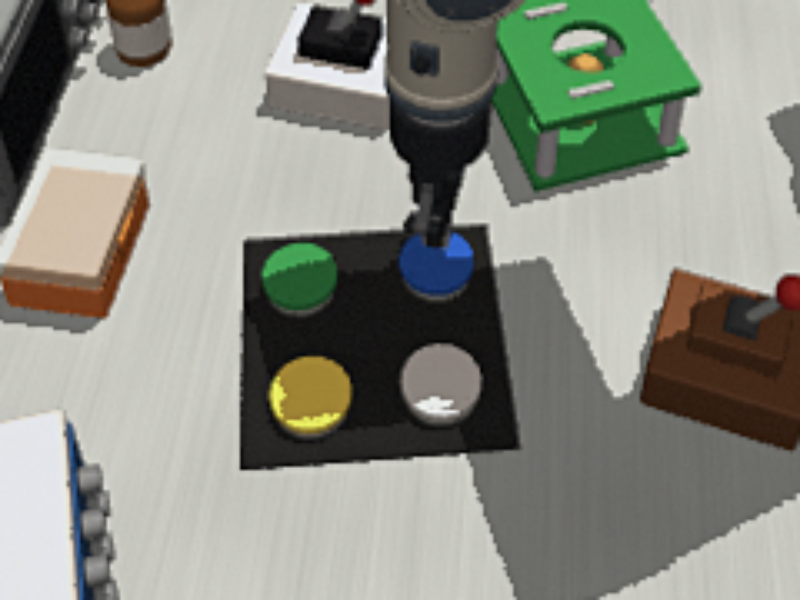

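In this crop the shut fingertips, at about (435,240), hover over the blue lid at (437,262). That fits a 25 mm height seen at this angle. I'll hold here.

Call:
move_arm([
  {"tx":0,"ty":0,"tz":0,"rx":0,"ry":0,"rz":0,"gripper":-1},
  {"tx":0,"ty":0,"tz":0,"rx":0,"ry":0,"rz":0,"gripper":-1},
  {"tx":0,"ty":0,"tz":0,"rx":0,"ry":0,"rz":0,"gripper":-1},
  {"tx":0,"ty":0,"tz":0,"rx":0,"ry":0,"rz":0,"gripper":-1},
  {"tx":0,"ty":0,"tz":0,"rx":0,"ry":0,"rz":0,"gripper":-1},
  {"tx":0,"ty":0,"tz":0,"rx":0,"ry":0,"rz":0,"gripper":-1},
  {"tx":0,"ty":0,"tz":0,"rx":0,"ry":0,"rz":0,"gripper":-1},
  {"tx":0,"ty":0,"tz":0,"rx":0,"ry":0,"rz":0,"gripper":-1},
  {"tx":0,"ty":0,"tz":0,"rx":0,"ry":0,"rz":0,"gripper":-1},
  {"tx":0,"ty":0,"tz":0,"rx":0,"ry":0,"rz":0,"gripper":-1},
  {"tx":0,"ty":0,"tz":0,"rx":0,"ry":0,"rz":0,"gripper":-1},
  {"tx":0,"ty":0,"tz":0,"rx":0,"ry":0,"rz":0,"gripper":-1},
])

```text
clock: 7.05
eef_pos: [460.1, 199.6, 46.3]
tcp_rot: [-3.142, 0.0, -0.147]
contact_force: [0.0, -0.2, 0.3]
opening: -0.004
```

Call:
move_arm([
  {"tx":0,"ty":0,"tz":0,"rx":0,"ry":0,"rz":0,"gripper":-1},
  {"tx":0,"ty":0,"tz":0,"rx":0,"ry":0,"rz":0,"gripper":-1},
  {"tx":0,"ty":0,"tz":0,"rx":0,"ry":0,"rz":0,"gripper":-1},
  {"tx":0,"ty":0,"tz":0,"rx":0,"ry":0,"rz":0,"gripper":-1},
  {"tx":0,"ty":0,"tz":0,"rx":0,"ry":0,"rz":0,"gripper":-1},
  {"tx":0,"ty":0,"tz":0,"rx":0,"ry":0,"rz":0,"gripper":-1},
  {"tx":0,"ty":0,"tz":0,"rx":0,"ry":0,"rz":0,"gripper":-1},
  {"tx":0,"ty":0,"tz":-3,"rx":0,"ry":0,"rz":0,"gripper":-1},
  {"tx":0,"ty":0,"tz":-4,"rx":0,"ry":0,"rz":0,"gripper":-1},
  {"tx":0,"ty":0,"tz":-4,"rx":0,"ry":0,"rz":0,"gripper":-1},
  {"tx":0,"ty":0,"tz":-4,"rx":0,"ry":0,"rz":0,"gripper":-1},
  {"tx":0,"ty":0,"tz":-3,"rx":0,"ry":0,"rz":0,"gripper":-1},
])

```text
clock: 8.25
eef_pos: [460.6, 199.8, 228.9]
tcp_rot: [-3.14, -0.002, -0.147]
contact_force: [0.9, -0.1, -0.0]
opening: -0.001
```

Call:
move_arm([
  {"tx":1.4,"ty":3.5,"tz":0,"rx":0,"ry":0,"rz":0,"gripper":-1},
  {"tx":1.4,"ty":3.5,"tz":0,"rx":0,"ry":0,"rz":0,"gripper":-1},
  {"tx":1.4,"ty":3.5,"tz":0,"rx":0,"ry":0,"rz":0,"gripper":-1},
  {"tx":1.4,"ty":3.5,"tz":0,"rx":0,"ry":0,"rz":0,"gripper":-1},
  {"tx":1.4,"ty":3.5,"tz":0,"rx":0,"ry":0,"rz":0,"gripper":-1},
  {"tx":1.4,"ty":3.5,"tz":0,"rx":0,"ry":0,"rz":0,"gripper":-1},
  {"tx":1.4,"ty":3.5,"tz":0,"rx":0,"ry":0,"rz":0,"gripper":-1},
  {"tx":1.4,"ty":3.5,"tz":0,"rx":0,"ry":0,"rz":0,"gripper":-1},
  {"tx":1.4,"ty":3.5,"tz":0,"rx":0,"ry":0,"rz":0,"gripper":-1},
  {"tx":1.4,"ty":3.5,"tz":0,"rx":0,"ry":0,"rz":0,"gripper":-1},
  {"tx":1.4,"ty":3.5,"tz":0,"rx":0,"ry":0,"rz":0,"gripper":-1},
  {"tx":1.4,"ty":3.5,"tz":0,"rx":0,"ry":0,"rz":0,"gripper":-1},
])

```text
clock: 9.45
eef_pos: [564.9, -242.1, 226.2]
tcp_rot: [-3.141, 0.0, -0.147]
contact_force: [0.4, 0.9, 0.3]
opening: 0.001
```

Call:
move_arm([
  {"tx":0.8,"ty":2.3,"tz":0,"rx":0,"ry":0,"rz":0,"gripper":-1},
  {"tx":0.8,"ty":2.3,"tz":0,"rx":0,"ry":0,"rz":0,"gripper":-1},
  {"tx":0,"ty":0,"tz":2.5,"rx":0,"ry":0,"rz":0,"gripper":-1},
  {"tx":0,"ty":0,"tz":2.5,"rx":0,"ry":0,"rz":0,"gripper":-1},
  {"tx":0,"ty":0,"tz":1.5,"rx":0,"ry":0,"rz":0,"gripper":-1},
  {"tx":0,"ty":0,"tz":0,"rx":0,"ry":0,"rz":0,"gripper":-1},
  {"tx":0,"ty":0,"tz":0,"rx":0,"ry":0,"rz":0,"gripper":-1},
])

```text
clock: 10.15
eef_pos: [574.2, -288.3, 161.7]
tcp_rot: [3.142, -0.0, -0.147]
contact_force: [0.3, -0.1, 0.7]
opening: -0.001
```

Positioned over the recess. Next I'll go down to about 113 mm and hold.

Call:
move_arm([
  {"tx":0,"ty":0,"tz":2,"rx":0,"ry":0,"rz":0,"gripper":-1},
  {"tx":0,"ty":0,"tz":1.5,"rx":0,"ry":0,"rz":0,"gripper":-1},
  {"tx":0,"ty":0,"tz":0.9,"rx":0,"ry":0,"rz":0,"gripper":-1},
  {"tx":0,"ty":0,"tz":0.4,"rx":0,"ry":0,"rz":0,"gripper":-1},
  {"tx":0,"ty":0,"tz":0,"rx":0,"ry":0,"rz":0,"gripper":-1},
  {"tx":0,"ty":0,"tz":0,"rx":0,"ry":0,"rz":0,"gripper":-1},
])

```text
clock: 10.75
eef_pos: [574.3, -288.5, 113.8]
tcp_rot: [3.141, -0.001, -0.147]
contact_force: [-0.3, 0.4, 0.1]
opening: 0.002
```

Run:
```python
from h import *
print(r.sense()['eef_pos'])
im,d=r.grab_frame('scene'); cv2.imwrite('pics/scene2.png',cv2.resize(im[170:335,130:350,::-1],(800,600)))
```

```text
[ 574.34791953 -288.49061114  113.79145428]
```

View pics/scene2.png

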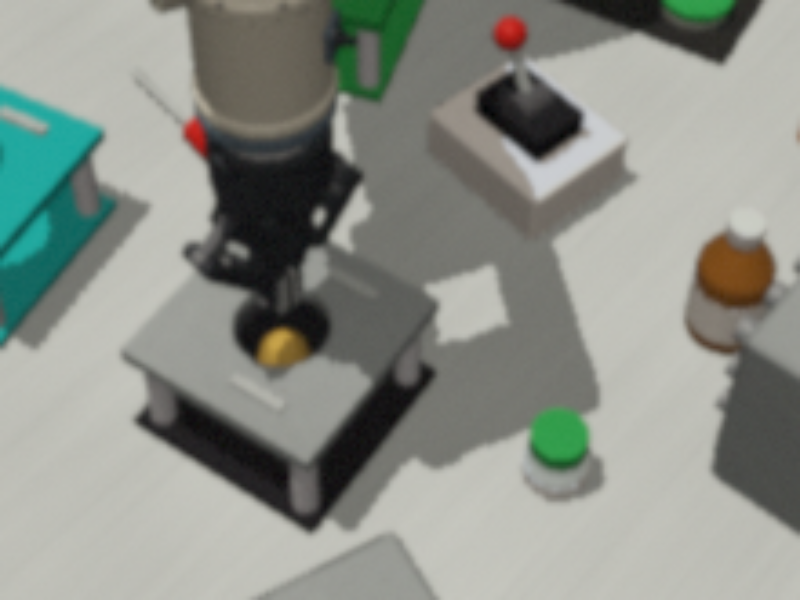

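Call:
move_arm([
  {"tx":0,"ty":0,"tz":0,"rx":0,"ry":0,"rz":0,"gripper":-1},
  {"tx":0,"ty":0,"tz":0,"rx":0,"ry":0,"rz":0,"gripper":-1},
  {"tx":0,"ty":0,"tz":0,"rx":0,"ry":0,"rz":0,"gripper":-1},
  {"tx":0,"ty":0,"tz":0,"rx":0,"ry":0,"rz":0,"gripper":-1},
  {"tx":0,"ty":0,"tz":0,"rx":0,"ry":0,"rz":0,"gripper":-1},
  {"tx":0,"ty":0,"tz":0,"rx":0,"ry":0,"rz":0,"gripper":-1},
  {"tx":0,"ty":0,"tz":0,"rx":0,"ry":0,"rz":0,"gripper":-1},
  {"tx":0,"ty":0,"tz":0,"rx":0,"ry":0,"rz":0,"gripper":-1},
  {"tx":0,"ty":0,"tz":0,"rx":0,"ry":0,"rz":0,"gripper":-1},
  {"tx":0,"ty":0,"tz":0,"rx":0,"ry":0,"rz":0,"gripper":-1},
  {"tx":0,"ty":0,"tz":0,"rx":0,"ry":0,"rz":0,"gripper":-1},
  {"tx":0,"ty":0,"tz":0,"rx":0,"ry":0,"rz":0,"gripper":-1},
])

```text
clock: 12.0
eef_pos: [574.0, -288.3, 113.2]
tcp_rot: [3.142, 0.0, -0.147]
contact_force: [-0.5, -0.1, 0.2]
opening: 0.001
```

The fingertips, at (288,305), hover over the hole at (282,325) without touching it, and the lever is still at its start side. I'll finish the dwell, rise, and move to the robot side of the lever.

Call:
move_arm([
  {"tx":0,"ty":0,"tz":0,"rx":0,"ry":0,"rz":0,"gripper":-1},
  {"tx":0,"ty":0,"tz":0,"rx":0,"ry":0,"rz":0,"gripper":-1},
  {"tx":0,"ty":0,"tz":0,"rx":0,"ry":0,"rz":0,"gripper":-1},
  {"tx":0,"ty":0,"tz":0,"rx":0,"ry":0,"rz":0,"gripper":-1},
  {"tx":0,"ty":0,"tz":0,"rx":0,"ry":0,"rz":0,"gripper":-1},
  {"tx":0,"ty":0,"tz":0,"rx":0,"ry":0,"rz":0,"gripper":-1},
  {"tx":0,"ty":0,"tz":0,"rx":0,"ry":0,"rz":0,"gripper":-1},
  {"tx":0,"ty":0,"tz":0,"rx":0,"ry":0,"rz":0,"gripper":-1},
  {"tx":0,"ty":0,"tz":-3,"rx":0,"ry":0,"rz":0,"gripper":-1},
  {"tx":0,"ty":0,"tz":-4,"rx":0,"ry":0,"rz":0,"gripper":-1},
  {"tx":0,"ty":0,"tz":-3,"rx":0,"ry":0,"rz":0,"gripper":-1},
  {"tx":0,"ty":0,"tz":0,"rx":0,"ry":0,"rz":0,"gripper":-1},
])

```text
clock: 13.2
eef_pos: [576.4, -289.5, 218.3]
tcp_rot: [3.139, -0.007, -0.147]
contact_force: [1.1, -0.5, 0.2]
opening: -0.001
```

Call:
move_arm([
  {"tx":-1.5,"ty":-3.4,"tz":0,"rx":0,"ry":0,"rz":0,"gripper":-1},
  {"tx":-1.5,"ty":-3.4,"tz":0,"rx":0,"ry":0,"rz":0,"gripper":-1},
  {"tx":-1.5,"ty":-3.4,"tz":0,"rx":0,"ry":0,"rz":0,"gripper":-1},
  {"tx":-1.5,"ty":-3.4,"tz":0,"rx":0,"ry":0,"rz":0,"gripper":-1},
  {"tx":-1.5,"ty":-3.4,"tz":0,"rx":0,"ry":0,"rz":0,"gripper":-1},
  {"tx":-1.5,"ty":-3.4,"tz":0,"rx":0,"ry":0,"rz":0,"gripper":-1},
  {"tx":-1.5,"ty":-3.4,"tz":0,"rx":0,"ry":0,"rz":0,"gripper":-1},
  {"tx":-1.5,"ty":-3.5,"tz":0,"rx":0,"ry":0,"rz":0,"gripper":-1},
  {"tx":0,"ty":0,"tz":0,"rx":0,"ry":0,"rz":0,"gripper":-1},
  {"tx":0,"ty":0,"tz":0,"rx":0,"ry":0,"rz":0,"gripper":-1},
])

```text
clock: 14.2
eef_pos: [494.9, -0.2, 213.0]
tcp_rot: [3.141, 0.0, -0.145]
contact_force: [0.9, 0.1, 0.9]
opening: 0.001
```

Call:
move_arm([
  {"tx":0,"ty":0,"tz":3,"rx":0,"ry":0,"rz":0,"gripper":-1},
  {"tx":0,"ty":0,"tz":3,"rx":0,"ry":0,"rz":0,"gripper":-1},
  {"tx":0,"ty":0,"tz":2.5,"rx":0,"ry":0,"rz":0,"gripper":-1},
  {"tx":0,"ty":0,"tz":1.6,"rx":0,"ry":0,"rz":0,"gripper":-1},
  {"tx":0,"ty":0,"tz":0,"rx":0,"ry":0,"rz":0,"gripper":-1},
  {"tx":0,"ty":0,"tz":0,"rx":0,"ry":0,"rz":0,"gripper":-1},
])

```text
clock: 14.8
eef_pos: [495.5, -1.5, 112.3]
tcp_rot: [3.141, 0.0, -0.148]
contact_force: [0.0, -0.4, 0.7]
opening: -0.001
```

Call:
move_arm([
  {"tx":1,"ty":0,"tz":0,"rx":0,"ry":0,"rz":0,"gripper":-1},
  {"tx":1,"ty":0,"tz":0,"rx":0,"ry":0,"rz":0,"gripper":-1},
  {"tx":1,"ty":0,"tz":0,"rx":0,"ry":0,"rz":0,"gripper":-1},
  {"tx":0.5,"ty":0,"tz":0,"rx":0,"ry":0,"rz":0,"gripper":-1},
  {"tx":0.5,"ty":0,"tz":0,"rx":0,"ry":0,"rz":0,"gripper":-1},
  {"tx":0.5,"ty":0,"tz":0,"rx":0,"ry":0,"rz":0,"gripper":-1},
])

```text
clock: 15.4
eef_pos: [540.0, -7.3, 112.3]
tcp_rot: [3.142, 0.0, -0.147]
contact_force: [-2.3, 0.2, 0.9]
opening: -0.0
```

Run:
```python
from h import *
s=r.sense();print(s['eef_pos'],s['contact_force'])
im,d=r.grab_frame('scene'); cv2.imwrite('pics/scene3.png',cv2.resize(im[135:255,200:360,::-1],(800,600)))
```

```text
[539.99320345  -7.31048654 112.2695748 ] [-2.34874702  0.15087126  0.94724057]
```

View pics/scene3.png

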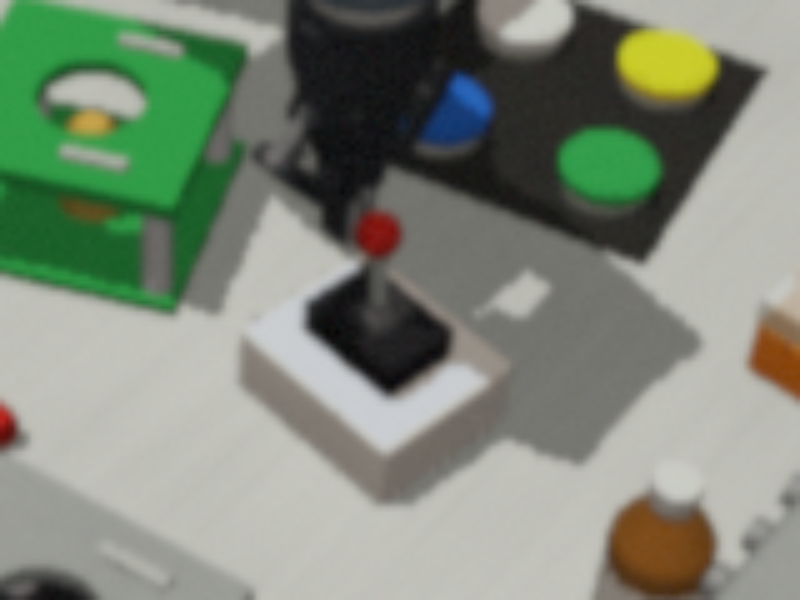

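The ball, at (378,235), is being pushed and now stands nearly upright, with a force of about 2.3 N. I'll keep pushing.

Call:
move_arm([
  {"tx":0.5,"ty":0,"tz":0,"rx":0,"ry":0,"rz":0,"gripper":-1},
  {"tx":0.5,"ty":0,"tz":0,"rx":0,"ry":0,"rz":0,"gripper":-1},
  {"tx":0.5,"ty":0,"tz":0,"rx":0,"ry":0,"rz":0,"gripper":-1},
  {"tx":0.5,"ty":0,"tz":0,"rx":0,"ry":0,"rz":0,"gripper":-1},
  {"tx":0.5,"ty":0,"tz":0,"rx":0,"ry":0,"rz":0,"gripper":-1},
  {"tx":0.3,"ty":0,"tz":0,"rx":0,"ry":0,"rz":0,"gripper":-1},
  {"tx":0,"ty":0,"tz":0,"rx":0,"ry":0,"rz":0,"gripper":-1},
])

```text
clock: 16.15
eef_pos: [567.9, -11.5, 112.2]
tcp_rot: [-3.142, -0.0, -0.147]
contact_force: [0.3, -0.2, -0.0]
opening: 0.0
```

Call:
move_arm([
  {"tx":0.2,"ty":0,"tz":0,"rx":0,"ry":0,"rz":0,"gripper":-1},
  {"tx":0.2,"ty":0,"tz":0,"rx":0,"ry":0,"rz":0,"gripper":-1},
  {"tx":0,"ty":0,"tz":0,"rx":0,"ry":0,"rz":0,"gripper":-1},
])

```text
clock: 16.45
eef_pos: [571.5, -12.0, 112.2]
tcp_rot: [3.142, 0.0, -0.147]
contact_force: [-0.8, -0.7, 0.3]
opening: 0.0
```

```bash
cat > ball.py <<'E'
from h import *
n=__import__('sys').argv[1]
for c in('scene','side'):
    im,d=r.grab_frame(c); P=cloud(c,d);i=im.astype(int)
    k=(d>0)&(abs(P[...,0]-568)<80)&(abs(P[...,1]+10)<70)&(P[...,2]>95)&(i[...,0]>2*i[...,1])&(i[...,0]>60)
    q=P[k];ray=q-(-np.array(r.camera_model(c)['R']).T@r.camera_model(c)['t']);ray/=np.linalg.norm(ray,axis=1)[:,None]
    print(c,k.sum(),(q.mean(0)+9*ray.mean(0)).round(1) if k.sum() else '')
    if c=='scene': cv2.imwrite(f'pics/{n}.png',cv2.resize(im[135:255,200:360,::-1],(800,600)))
E
python3 ball.py scene4
```

```text
scene 61 [593.8 -16.5 126.8]
side 33 [595.6 -11.8 125.4]
```

View pics/scene4.png

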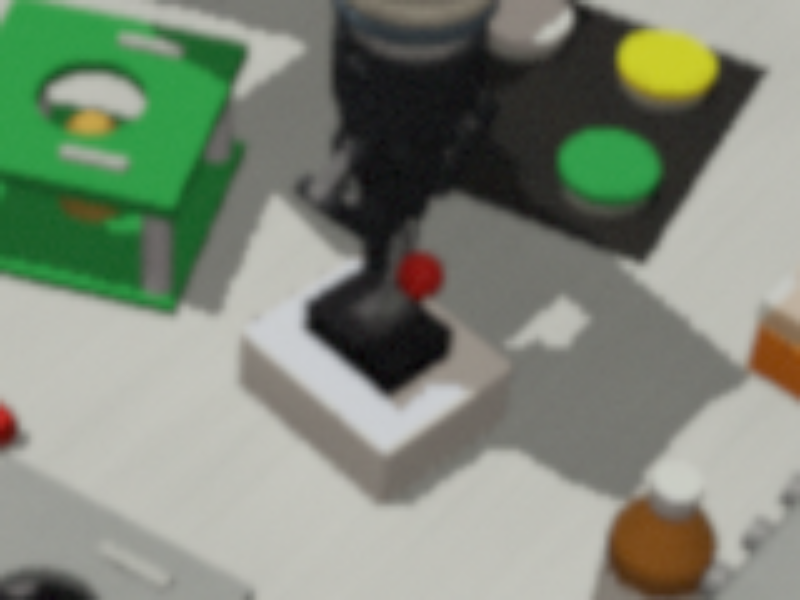

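The ball, at (420,275) in the crop, is now on the far side, within about 2 mm of the fully-over position. I'll nudge gently until the force shows the stop.

Call:
move_arm([
  {"tx":0.2,"ty":0,"tz":0,"rx":0,"ry":0,"rz":0,"gripper":-1},
  {"tx":0,"ty":0,"tz":0,"rx":0,"ry":0,"rz":0,"gripper":-1},
])

```text
clock: 16.75
eef_pos: [573.5, -12.3, 112.3]
tcp_rot: [3.142, -0.0, -0.147]
contact_force: [-0.9, -0.6, -0.2]
opening: -0.001
```

Call:
move_arm([
  {"tx":0.2,"ty":0,"tz":0,"rx":0,"ry":0,"rz":0,"gripper":-1},
  {"tx":0,"ty":0,"tz":0,"rx":0,"ry":0,"rz":0,"gripper":-1},
])

```text
clock: 16.95
eef_pos: [574.2, -12.4, 112.1]
tcp_rot: [3.141, 0.003, -0.147]
contact_force: [-6.7, 1.1, 3.5]
opening: 0.002
```

At 6.7 N the lever is against its stop. I'll hold briefly, then back off and rise.

Call:
move_arm([
  {"tx":0,"ty":0,"tz":0,"rx":0,"ry":0,"rz":0,"gripper":-1},
  {"tx":0,"ty":0,"tz":0,"rx":0,"ry":0,"rz":0,"gripper":-1},
  {"tx":0,"ty":0,"tz":0,"rx":0,"ry":0,"rz":0,"gripper":-1},
  {"tx":-1,"ty":0,"tz":0,"rx":0,"ry":0,"rz":0,"gripper":-1},
  {"tx":-2,"ty":0,"tz":0,"rx":0,"ry":0,"rz":0,"gripper":-1},
  {"tx":-2,"ty":0,"tz":0,"rx":0,"ry":0,"rz":0,"gripper":-1},
  {"tx":-2,"ty":0,"tz":-2,"rx":0,"ry":0,"rz":0,"gripper":-1},
  {"tx":-1,"ty":0,"tz":-3,"rx":0,"ry":0,"rz":0,"gripper":-1},
  {"tx":0,"ty":0,"tz":-4,"rx":0,"ry":0,"rz":0,"gripper":-1},
  {"tx":0,"ty":0,"tz":-2,"rx":0,"ry":0,"rz":0,"gripper":-1},
  {"tx":0,"ty":0,"tz":0,"rx":0,"ry":0,"rz":0,"gripper":-1},
  {"tx":0,"ty":0,"tz":0,"rx":0,"ry":0,"rz":0,"gripper":-1},
])

```text
clock: 18.15
eef_pos: [496.2, -0.9, 222.3]
tcp_rot: [-3.141, -0.001, -0.147]
contact_force: [0.4, -0.6, -0.3]
opening: -0.001
```

```bash
python3 ball.py scene5
python3 - <<'E'
from h import *
s=r.sense();print(s['clock'],s['eef_pos'],s['contact_force'])
for c in('scene','side'):
    im,d=r.grab_frame(c); P=cloud(c,d);o=np.load(c+'.npz')['im']
    for n,b in dict(blue=(415,510,150,250),yellow=(500,590,280,380),green=(530,615,170,275),white=(405,490,260,360)).items():
        k=(d>0)&(P[...,2]>19)&(P[...,2]<30)&(P[...,0]>b[0])&(P[...,0]<b[1])&(P[...,1]>b[2])&(P[...,1]<b[3])
        print(c,n,k.sum(),P[k].mean(0).round(1))
E
```

```text
scene 62 [595.9 -16.5 125.2]
side 46 [597.1 -15.1 125.2]
18.25 [495.41563259  -0.84991993 221.13165947] [ 0.24330262 -0.16427139 -0.42570268]
scene blue 207 [460.5 197.1  23. ]
scene yellow 190 [545.1 328.7  22.8]
scene green 218 [571.4 222.6  22.9]
scene white 181 [447.5 307.8  22.8]
side blue 331 [460.  202.3  22.5]
side yellow 417 [544.1 332.4  22.6]
side green 333 [569.8 227.5  22.7]
side white 407 [446.4 312.4  22.7]
```

View pics/scene5.png

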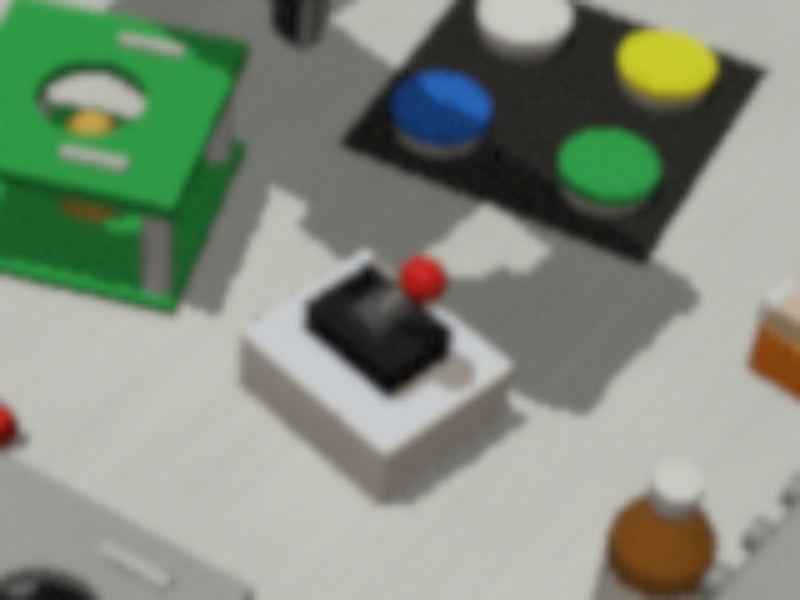

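The lever stands fully over: the ball is at (422,278) in the crop, about (596.5, -15.5, 125) mm in the world. The dishes haven't moved and the arm is clear, so I'll hand in.

```bash
python3 -c "from rig import r; print(r.sign_off())"
```

```text
the job is handed in; nothing more can be done
None
```

I did all three steps in order and handed the job in after about 18 s of robot time; the hand-in gave no verdict.

- **Blue dish:** I pointed with shut fingers at its middle, (460, 200) mm, for a little over 2 s. The tips were about 24 mm above the lid.
- **Stage recess:** I pointed at its centre, (574, -288) mm, for about 2.2 s, with the tips about 23 mm above the plate. The lever was still on its start side.
- **Lever:** I pushed it over until the wrist force rose to 6.7 N against the stop, then backed off and rose clear.

**Last checks:** After I backed off, both cameras put the ball within about 2 mm of its fully-over position. All four dishes measured within 1.5 mm of their starting places, and the wrist force was near zero. I did not measure the bottle, tip box, screwdriver, jar and tray again, but the arm stayed well away from them. No check failed. My first two move calls were rejected as invalid input, apparently because I left out some row values, and nothing moved.

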